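# Gauge the bores of two centrifuge adapter sleeves and sort them

### The arm

A 7-joint arm with a two-finger parallel gripper is mounted at the origin on a cart in front of the work surface, level with it; the furniture and walls round the work are solid. World frame = base frame: x ahead of the robot, y to its left, z up, the work surface at z = 0. Lengths are in m, angles in rad, forces in N, time in s.
With the tool pointing down it reaches from about 0.425 to 0.925 m from the base axis. Payload 6.8 kg.
Tool frame: the origin (TCP) lies midway between the tips of the shut fingers; the grasp point (between the pads) lies 19 mm behind it; z points along the fingers, y is the line along which they close (so a half turn about z gives the same grasp; the last joint's range is limited). The gripper opens to 85 mm and grips with 20 to 120 N. Pads are 22 mm wide; open, the fingers measure 114 mm over their backs; the gripper's body (76 mm by 85 mm) begins 54 mm behind the grasp point. The pads swing forward as they close: fully open they stand 13 mm farther back than shut.
Start: joints at [1.07, 0.477, 0.022, 1.555, -0.011, 1.109, -0.083], TCP at [0.258, -0.624, 0.231] pointing down, gripper open.
Joint ranges: [-2.96, 2.96], [-0.34, 2.1], [-1.41, 1.46], [0.24, 2.44], [-1.37, 4.51], [0.17, 1.92], [-2.96, 2.96]. Speed limits (rad/s): [2.39, 2.39, 3.14, 3.14, 3.14, 3.14, 3.14].

### API

Orientations are given as a unit quaternion [w, x, y, z].
In Python, from cell import ctrl gives the robot as it stands. The module is installed in compiled form; this text tells all that it offers.
- The arm moves only by the tool carry_out, never from a script. Its argument "steps" is a list of rows, each a list of 3 entries, a list of its own where there are three numbers: the opening, from -1 (shut) to 1 (fully open), then the shift along the tool's x, y, z in m, then the turn about the tool's z in degrees. In form: [[fingers, [tx, ty, tz], yaw], ...]. A call has exactly 8 rows; each row is the pose to reach, as a shift and turn from the pose commanded when the call began, along the tool's axes at that moment; what a row does not reach only later rows make up. A row lasts 1/8 s, in which the tool goes at most 62.5 mm and 10.7 degrees, less where a joint would pass 70% of its speed; a pose out of reach is approached as far as the arm can. A call with a gripper value outside its range is refused whole. The fingers move at their own pace and stop on an object; the grip force is fixed at half the most. Time passes only in rows, so rows that repeat a pose let the fingers close, or fill a call up. It gives the time, the measured TCP pose, the force, the opening and the grip force at its end, in the units of the state.
- ctrl.observe(): the state, without advancing time (a new reading comes with each control period).
- ctrl.grab_frame(name): name is "scene" or "top" or "wrist"; returns a dict with "img" (420x560x3 uint8, blue, green, red), "mtx" (3x3 intrinsics, pixels), "view" (4x4, takes a point from world to camera coordinates). Camera axes: x right, y down, z forward; pixel columns grow to the right and rows downward; lengths in m; the calibration is good to about 2 mm. A picture is of the moment at which its call begins. There is no depth.
- ctrl.finish_job(): hands the job in; it is judged then, once.
Trained networks look in a picture, given as the dict that the camera call returned (one of the last four; its "shot" number tells which), for a name from the list of things; names that differ only in an ending like _2 or _b are one class to them, and where a whole thing is asked for, a point or a joint stands for the part that bears it (a point fixed in the world has none). Each returns a list of dicts, best first, with "conf" (0 to 1); they miss things now and then, are a little off and sometimes report something else, mostly with a low value. They report only what shows in the picture. A call takes as long as a camera call. They do not tell look-alikes from the thing itself.
- ctrl.outline_of(picture, name): "pixels" (420x560 bool, what is visible of it) and "extent" ([left, top, right, bottom] as shares, 0 to 1, of the picture: columns of its width, rows of its height, round what is visible of it).
- ctrl.tip_of(picture, name): "at" ([column, row] as shares, 0 to 1, of the picture: columns of its width, rows of its height: a listed point, or the origin of a listed thing).
The state is a dict: "clock": time; "qpos": joint angles; "joint_vel": joint speeds; "tau": joint torques, N m; "tcp_pos": TCP position; "orientation": TCP orientation; "contact_force": force on the tool from outside, world axes, zero at the start; "ft_torque": the same for the moment, N m; "width": finger opening in m; "grasp_force": force on a finger pad.
Only numpy, scipy, OpenCV 4.12 (cv2) and the standard library are available. Lean on these libraries where they do the work, as an engineer would, in place of code of your own. Each camera call takes 0.05 s, during which the arm holds its last target. There are 200 camera calls.

### The job

Check the bores of the two octagonal metal tube-adapter sleeves on the stepped plug gauge, one after the other: slide a sleeve gently onto the pin as far as it will go, take it off again and put it away before you pick up the other. A sleeve that the step in the pin stops has a good bore: lay it in the shallow white tray; one that runs on over the step up to the flange is bored out: lay it in the deep black bin. Set the sleeves down, do not drop them, and leave the mouse, the timer and the bottle where they are.

Things in the scene. Friction and masses are not known exactly. Their poses are not given: they have to be found in the camera images.
- sleeve_a: Tube-adapter sleeve: plain aluminium octagonal bar with a round bore right through, 66 mm long, 42 mm across flats, 0.14 kg, both ends alike. Origin in the middle of the bore, x along the bore, y and z square to flats. Lies on a flat on the 2 mm bench mat, so its origin starts 23 mm above the counter. Bore 23 mm (good) or 29.5 mm (bored out): to be found with the gauge.
- sleeve_b: The other sleeve, alike on the outside, same frame; its bore, too, is 23 mm or 29.5 mm and is to be found with the gauge.
- gauge: Stepped plug gauge, bolted down: a level steel pin on a dark stand. Origin on the mat right under the flange face; the pin points to -x, its axis 80 mm above the origin. Thick part 25.5 mm in diameter from the flange (46 mm wide) to the step at x = -30 mm, thin part 19 mm to x = -62 mm, tapered nose to x = -70 mm. Stand and base: 80 mm wide, 107 mm high, x = -3 to 93 mm.
- gauge_flange (a point): Point on the pin's axis in the flange face, where a bored-out sleeve (its end) stops; axes as the gauge's.
- gauge_step (a point): Point on the pin's axis at the step, 30 mm before the flange, where a good sleeve (its end) stops; axes as the gauge's.
- gauge_nose (a point): Tip of the pin, 70 mm before the flange; axes as the gauge's.
- tray: Shallow white plastic tray for good sleeves, fixed, 120 mm (x) x 150 mm (y) x 22 mm high outside (rim 128 x 158 mm), inside 114 x 144 mm, floor 3 mm above its origin (centre of the underside, on the mat).
- bin: Deep black plastic bin for bored-out sleeves, fixed, 120 mm (x) x 150 mm (y) x 50 mm high outside (rim 130 x 160 mm), inside 114 x 144 mm, floor 3 mm above its origin (centre of the underside, on the mat).
- mouse: Black computer mouse, loose, 110 x 62 x 34 mm, left of the work; origin at the centre of its underside. To be left alone.
- timer: Flat square bench timer, loose, 66 x 66 x 20 mm; origin at the centre of its underside. To be left alone.
- bottle: White capped bottle, loose, 50 mm in diameter, 120 mm high; origin at the centre of its underside. To be left alone.
There are look-alikes about, which are no part of the job. What is shaped like the sleeve_b but red is not meant.

How it is judged:
On the way, in this order (a step that is already met when the one before it is completed fails the run):
1. the first sleeve is slid onto the gauge pin as far as it goes (to within 6 mm of the step or the flange), the other not yet put away (((y of sleeve_a in the frame of gauge_flange between -0.006 and 0.006 m and z of sleeve_a in the frame of gauge_flange between -0.006 and 0.006 m and x of sleeve_a in the frame of gauge_flange above -0.069 m and angle between the x axis of sleeve_a and the x axis of gauge_flange, either way round below 0.12 rad) or (y of sleeve_b in the frame of gauge_flange between -0.006 and 0.006 m and z of sleeve_b in the frame of gauge_flange between -0.006 and 0.006 m and x of sleeve_b in the frame of gauge_flange above -0.039 m and angle between the x axis of sleeve_b and the x axis of gauge_flange, either way round below 0.12 rad))), for 0.1 s.
2. with the first sleeve put away in its place, the second one is slid onto the gauge pin as far as it goes ((((y of sleeve_a in the frame of gauge_flange between -0.006 and 0.006 m and z of sleeve_a in the frame of gauge_flange between -0.006 and 0.006 m and x of sleeve_a in the frame of gauge_flange above -0.069 m and angle between the x axis of sleeve_a and the x axis of gauge_flange, either way round below 0.12 rad) and (x of sleeve_b in the frame of bin between -0.045 and 0.045 m and y of sleeve_b in the frame of bin between -0.06 and 0.06 m and z of sleeve_b in the frame of bin between 0.015 and 0.032 m and angle between sleeve_b's own x axis and vertical between 1.4 and 1.75 rad and linear speed of sleeve_b below 0.02 m/s and contact force between sleeve_b and the fingers below 0.1 N)) or ((y of sleeve_b in the frame of gauge_flange between -0.006 and 0.006 m and z of sleeve_b in the frame of gauge_flange between -0.006 and 0.006 m and x of sleeve_b in the frame of gauge_flange above -0.039 m and angle between the x axis of sleeve_b and the x axis of gauge_flange, either way round below 0.12 rad) and (x of sleeve_a in the frame of tray between -0.045 and 0.045 m and y of sleeve_a in the frame of tray between -0.06 and 0.06 m and z of sleeve_a in the frame of tray between 0.015 and 0.032 m and angle between sleeve_a's own x axis and vertical between 1.4 and 1.75 rad and linear speed of sleeve_a below 0.02 m/s and contact force between sleeve_a and the fingers below 0.1 N)))), for 0.1 s.
At the end, for the whole second after the job is handed in: The sleeve that the step stopped lies on the floor of the white tray and the one that ran on to the flange lies on the floor of the black bin, each lying flat with its middle within 45 mm (x) and 60 mm (y) of the container's centre, released and at rest (x of sleeve_a in the frame of tray between -0.045 and 0.045 m and y of sleeve_a in the frame of tray between -0.06 and 0.06 m and z of sleeve_a in the frame of tray between 0.015 and 0.032 m and angle between sleeve_a's own x axis and vertical between 1.4 and 1.75 rad and linear speed of each of sleeve_a, sleeve_b below 0.02 m/s and contact force between each of sleeve_a, sleeve_b and the fingers below 0.1 N and x of sleeve_b in the frame of bin between -0.045 and 0.045 m and y of sleeve_b in the frame of bin between -0.06 and 0.06 m and z of sleeve_b in the frame of bin between 0.015 and 0.032 m and angle between sleeve_b's own x axis and vertical between 1.4 and 1.75 rad); the robot touches nothing.
It fails at once if the mouse, the timer or the bottle is moved by more than 30 mm (distance of any of mouse, timer, bottle from where it was at the start of the episode above 0.03 m).
It fails at once if a sleeve falls freely at more than 0.8 m/s (a drop of over 3 cm) ((contact force between sleeve_a and the fingers below 0.1 N and linear speed of sleeve_a above 0.8 m/s) or (contact force between sleeve_b and the fingers below 0.1 N and linear speed of sleeve_b above 0.8 m/s)).
It fails at once if a sleeve is pressed against the gauge with more than 60 N (contact force between any of sleeve_a, sleeve_b and gauge above 60 N).
It also fails if it takes over 64 s, if anything falls off the work surface, if the arm or the gripper's body presses on something with over 40 N, if the wrist force passes 120 N, or if a joint passes its speed limit or range.

## Working session

There is one attempt and no reset: what is moved stays moved. The work goes in short steps, Python scripts to look and compute and a tool call to move; the robot and the scene stay as the last step left them, time stands still between calls to the robot, and variables do not carry over. Pictures are saved under pics/ and viewed, at most 10 in all, crops included, and the job is handed in when it is done.

Besides the shell and the picture viewer there is one more tool, called after "Emit:" as a command line: name --argument value ..., lists and objects as JSON in quotes. carry_out: Moves the arm, as the interface text tells. Its arguments: {"type":"object","properties":{"steps":{"type":"array","items":{"type":"array"}}},"required":["steps"]}

```bash
mkdir -p pics; cat > h.py <<'E'
import numpy as np, cv2
from cell import ctrl
def px2w(f,u,v,z):
    K,V=np.array(f["mtx"]),np.array(f["view"]); R,t=V[:3,:3],V[:3,3]
    d=R.T@np.linalg.solve(K,[u,v,1.]); c=-R.T@t
    return c+d*(z-c[2])/d[2]
def proj(f,p):
    V=np.array(f["view"]); q=np.array(f["mtx"])@(V[:3,:3]@np.asarray(p)+V[:3,3]); return q[:2]/q[2]
def tri(fs,ps):
    A=[];b=[]
    for f,p in zip(fs,ps):
        P=np.array(f["mtx"])@np.array(f["view"])[:3]
        for k in (0,1):
            r=p[k]*P[2]-P[k]; A.append(r[:3]); b.append(-r[3])
    return np.linalg.lstsq(np.array(A),np.array(b),rcond=None)[0]
E
python3 - <<'E'
from h import *
s=ctrl.observe(); print({k:np.round(v,3).tolist() for k,v in s.items()})
ims=[]
for n in ("top","scene"):
    f=ctrl.grab_frame(n); ims.append(f["img"])
    V=np.array(f["view"]); print(n,"cam",np.round(-V[:3,:3].T@V[:3,3],3),np.round(V[:3,:3],2).tolist())
    for name in ["sleeve_a","tray","bin","gauge","gauge_flange","gauge_step","gauge_nose","mouse","timer","bottle"]:
        for r in ctrl.tip_of(f,name)[:4]:
            u,v=r["at"][0]*560,r["at"][1]*420
            z={"sleeve_a":.023,"gauge_flange":.082,"gauge_step":.082,"gauge_nose":.082}.get(name,.002)
            print(n,name,round(r["conf"],2),round(u,1),round(v,1),np.round(px2w(f,u,v,z),3))
    cv2.imwrite(f"pics/{n}0.png",f["img"])
E
```

```text
{'clock': 0.0, 'qpos': [1.07, 0.478, 0.022, 1.557, -0.012, 1.109, -0.083], 'joint_vel': [0.0, 0.001, 0.002, 0.001, -0.0, 0.0, -0.0], 'tau': [-0.001, -59.645, 1.608, -28.12, 0.013, 0.01, -0.0], 'tcp_pos': [0.258, -0.623, 0.23], 'orientation': [-0.001, 0.981, 0.195, -0.0], 'contact_force': [0.434, -0.234, -0.538], 'ft_torque': [0.024, -0.002, -0.007], 'grasp_force': 0.0, 'width': 0.085}
top cam [0.374 0.184 1.059] [[0.02, -1.0, -0.02], [-0.99, -0.02, -0.11], [0.11, 0.03, -0.99]]
top sleeve_a 0.86 301.7 224.5 [0.453 0.145 0.023]
top sleeve_a 0.78 259.2 258.7 [0.369 0.245 0.023]
top sleeve_a 0.6 385.7 189.0 [ 0.542 -0.056  0.023]
top tray 0.8 233.7 203.2 [0.504 0.312 0.002]
top bin 0.94 373.0 128.3 [ 0.698 -0.031  0.002]
top gauge 0.64 313.1 166.5 [0.599 0.117 0.002]
top gauge_flange 0.96 314.7 160.1 [0.597 0.119 0.082]
top gauge_flange 0.7 233.9 202.3 [0.497 0.302 0.082]
top gauge_step 0.86 324.2 166.9 [0.581 0.097 0.082]
top gauge_step 0.55 311.4 165.1 [0.585 0.126 0.082]
top gauge_nose 0.79 337.9 173.3 [0.567 0.065 0.082]
top mouse 0.63 170.8 253.8 [0.377 0.463 0.002]
top timer 0.66 1
[... 241 characters left out ...]
 -0.72], [0.49, -0.53, -0.69]]
scene sleeve_a 0.86 325.2 269.8 [0.356 0.239 0.023]
scene sleeve_a 0.75 342.7 159.2 [ 0.533 -0.049  0.023]
scene sleeve_a 0.57 318.2 216.5 [0.456 0.138 0.023]
scene tray 0.8 243.5 262.0 [0.5   0.317 0.002]
scene bin 0.61 233.9 345.4 [0.381 0.456 0.002]
scene bin 0.59 284.7 144.8 [ 0.695 -0.021  0.002]
scene gauge 0.71 340.7 157.2 [ 0.557 -0.073  0.002]
scene gauge_flange 0.95 270.9 162.2 [0.604 0.123 0.082]
scene gauge_step 0.7 284.9 160.6 [0.584 0.099 0.082]
scene gauge_nose 0.55 302.4 158.1 [0.561 0.067 0.082]
scene gauge_nose 0.25 245.1 257.4 [0.454 0.349 0.082]
scene timer 0.9 294.8 351.8 [0.295 0.397 0.002]
scene bottle 0.94 194.4 317.3 [0.475 0.465 0.002]
```

View pics/top0.png

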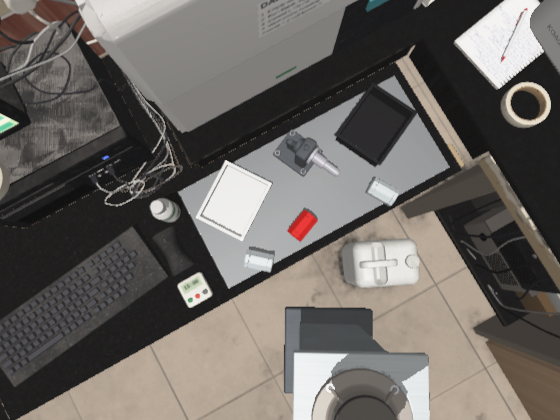

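View pics/scene0.png

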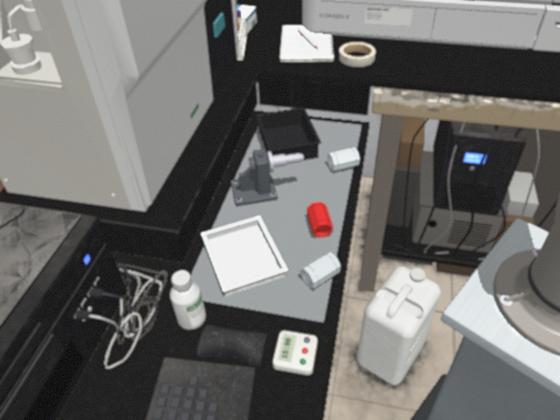

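The top view shows two grey sleeves at about (382,190) and (259,260) and the red look-alike at (302,225). The pin runs from (315,160) to (338,173), with the tray at (234,203) and the bin at (375,124). In the scene view the surface on the right, holding the tape and pad, is raised, so I'll measure its height along with the sleeve yaws.

```bash
python3 - <<'E'
from h import *
ft=ctrl.grab_frame("top"); fs=ctrl.grab_frame("scene")
print("tape",tri([ft,fs],[(526,105),(357,54)]),"pad",tri([ft,fs],[(498,50),(307,43)]),"corner",tri([ft,fs],[(490,156),(376,93)]))
for n,f in (("top",ft),("scene",fs)):
  for name,z in (("sleeve_a",.035),("tray",.024),("bin",.052)):
    for r in ctrl.outline_of(f,name)[:4]:
        m=np.array(r["pixels"]); v,u=np.nonzero(m)
        W=np.array([px2w(f,a,b,z)[:2] for a,b in zip(u,v)]).astype(np.float32)
        (c,s,a)=cv2.minAreaRect(W); 
        if s[0]<s[1]: a+=90
        print(n,name,round(r["conf"],2),"px",u.mean().round(1),v.mean().round(1),"mean",W.mean(0).round(4),"rect",np.round(c,4),np.round(s,3),"longaxis deg",round(a,1),"bgr",f["img"][m].mean(0).round())
pts={}
for name in ["gauge_flange","gauge_step","gauge_nose"]:
    a,b=[np.array(ctrl.tip_of(f,name)[0]["at"])*[560,420] for f in (ft,fs)]
    print(name,tri([ft,fs],[a,b]).round(4))
E
```

```text
tape [ 0.71871207 -0.34724113  0.11601148] pad [ 0.83879581 -0.27877344  0.13640218] corner [ 0.61341594 -0.29219918  0.05961179]
top sleeve_a 0.97 px 258.6 260.7 mean [0.3648 0.2454] rect [0.3649 0.2454] [0.067 0.041] longaxis deg 79.1 bgr [206. 205. 200.]
top sleeve_a 0.79 px 302.5 225.1 mean [0.4505 0.1433] rect [0.4502 0.1433] [0.041 0.067] longaxis deg 141.1 bgr [ 49.  51. 210.]
top sleeve_a 0.75 px 383.1 192.3 mean [ 0.5318 -0.0474] rect [ 0.5317 -0.0474] [0.068 0.042] longaxis deg 59.7 bgr [205. 204. 200.]
top tray 0.8 px 233.7 200.7 mean [0.508  0.3095] rect [0.5087 0.309 ] [0.13  0.158] longaxis deg 154.6 bgr [230. 231. 232.]
top tray 0.6 px 302.0 154.6 mean [0.6237 0.1458] rect [0.6132 0.1288] [0.161 0.088] longaxis deg 56.6 bgr [118. 114. 113.]
top bin 0.97 px 374.9 125.2 mean [ 0.6906 -0.0258] rect [ 0.6904 -0.0254] [0.131 0.17 ] longaxis deg 145.8 bgr [44. 43. 44.]
scene sleeve_a 0.81 px 343.6 159.2 mean [ 0.5232 -0.0379] rect [ 0.5242 -0.0394] [0.084 0.066] longaxis deg 57.7 bgr [203. 202. 196.]
scene sleeve_a 0.61 px 320.1 269.9 mean [0.3575 0.2531] rect [0.358  0.2525] [0.084 0.052] longaxis deg 78.0 bgr [202. 201. 194.]
scene sleeve_a 0.56 px 319.3 219.7 mean [0.4413 0.1528] rect [0.4421 0.1521] [0.046 0.1  ] longaxis deg 142.6 bgr [ 57.  58. 195.]
scene tray 0.83 px 243.7 255.3 mean [0.4987 0.3154] rect [0.502  0.3123] [0.129 0.169] longaxis deg 154.8 bgr [229. 230. 229.]
scene tray 0.26 px 187.2 301.4 mean [0.4979 0.4584] rect [0.5034 0.4556] [0.053 0.131] longaxis deg 152.5 bgr [185. 189. 187.]
scene bin 0.97 px 289.3 133.2 mean [ 0.6747 -0.016 ] rect [ 0.6716 -0.0114] [0.137 0.219] longaxis deg 144.8 bgr [49. 47. 47.]
gauge_flange [ 0.9173  0.0629 -1.1438]
gauge_step [0.5822 0.099  0.0921]
gauge_nose [0.564  0.0848 0.0889]
```

Emit:
carry_out --steps '[[1,[0.058,-0.053,-0.01],-9],[1,[0.116,-0.106,-0.01],-18],[1,[0.174,-0.159,-0.01],-27],[1,[0.232,-0.212,-0.01],-37],[1,[0.29,-0.265,-0.01],-37],[1,[0.348,-0.318,0],-37],[1,[0.406,-0.371,0],-37],[1,[0.464,-0.424,0],-37]]'

```text
clock: 2.8
tcp_pos: [0.4706, -0.1696, 0.2342]
orientation: [0.0, 0.868, 0.496, 0.0]
contact_force: [0.4, -0.1, 0.7]
width: 0.0855
grasp_force: 0.0
```

```bash
cat >> h.py <<'E'
def go(xy,z,yaw):
    "shift/turn in tool axes to reach world TCP xy,z with tool-x heading yaw (deg, mod 180)"
    s=ctrl.observe(); w,x,y,zz=s["orientation"]
    from scipy.spatial.transform import Rotation as R
    M=R.from_quat([x,y,zz,w]).as_matrix(); h=np.degrees(np.arctan2(M[1,0],M[0,0]))
    d=M.T@(np.array([*xy,z])-s["tcp_pos"]); t=-((yaw-h+90)%180-90)
    print("t",s["clock"].__round__(2),"tcp",np.round(s["tcp_pos"],4),"yaw",h.round(2),"F",np.round(s["contact_force"],1),"w",round(s["width"],4),"g",round(s["grasp_force"],1)," => shift",d.round(4),"turn",t.round(2),"tilt",np.degrees(np.arccos(-M[2,2])).round(2))
def mask_pose(f,m,z):
    v,u=np.nonzero(m); W=np.array([px2w(f,a,b,z)[:2] for a,b in zip(u,v)]).astype(np.float32)
    c,s,a=cv2.minAreaRect(W); a+=90*(s[0]<s[1]); return W.mean(0).round(4),np.round(c,4),np.round(s,4),round(a,2)
E
python3 - <<'E'
from h import *
go((.532,-.047),.22,59.7)
f=ctrl.grab_frame("wrist"); V=np.array(f["view"]); print("cam",np.round(-V[:3,:3].T@V[:3,3],3),np.round(V[:3,:3],3).tolist())
print(np.array(f["mtx"]).round(1).tolist())
for r in ctrl.outline_of(f,"sleeve_a"):
    m=np.array(r["pixels"]); print(round(r["conf"],2),mask_pose(f,m,.037),f["img"][m].mean(0).round())
for n,z in (("gauge_flange",.082),("gauge_step",.082),("gauge_nose",.082),("sleeve_a",.023)):
    for r in ctrl.tip_of(f,n)[:2]: 
        p=np.array(r["at"])*[560,420]; print(n,round(r["conf"],2),p.round(1),px2w(f,*p,z).round(4))
cv2.imwrite("pics/w1.png",f["img"])
E
```

```text
t 2.8 tcp [ 0.4706 -0.1696  0.2342] yaw 59.48 F [ 0.4 -0.1  0.7] w 0.0855 g 0.0  => shift [ 0.1368 -0.0094  0.0142] turn -0.22 tilt 0.06
cam [ 0.513 -0.096  0.376] [[0.861, -0.508, 0.0], [-0.48, -0.814, 0.327], [-0.166, -0.282, -0.945]]
[[370.9, 0.0, 281.7], [0.0, 370.9, 206.5], [0.0, 0.0, 1.0]]
0.82 (array([ 0.5284, -0.0596], dtype=float32), array([ 0.5286, -0.0603]), array([0.0435, 0.0423]), 60.34) [240. 239. 235.]
sleeve_a 0.76 [274.5  14.4] [ 0.5343 -0.0487  0.023 ]
```

View pics/w1.png

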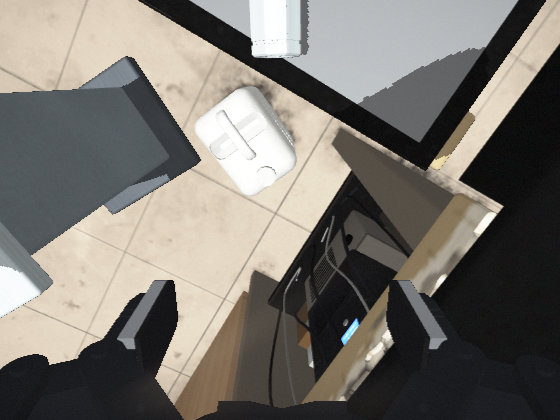

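The wrist camera sits ahead on tool +x. One end of the sleeve shows at the top of the picture (274,25). Moving directly above it.

Emit:
carry_out --steps '[[1,[0.046,-0.003,0.005],0],[1,[0.092,-0.006,0.01],0],[1,[0.137,-0.008,0.014],0],[1,[0.137,-0.008,0.014],0],[1,[0.137,-0.008,0.014],0],[1,[0.137,-0.008,0.014],0],[1,[0.137,-0.008,0.014],0],[1,[0.137,-0.008,0.014],0]]'

```text
clock: 4.1
tcp_pos: [0.5325, -0.0499, 0.2201]
orientation: [0.0, 0.868, 0.496, 0.0]
contact_force: [0.1, -0.4, -0.3]
width: 0.0854
grasp_force: 0.0
```

```bash
python3 - <<'E'
from h import *
go((.532,-.047),.024,59.7)
f=ctrl.grab_frame("wrist")
for r in ctrl.outline_of(f,"sleeve_a"):
    m=np.array(r["pixels"]); print(round(r["conf"],2),r["extent"],mask_pose(f,m,.040),f["img"][m].mean(0).round())
for n,z in (("gauge_flange",.082),("gauge_step",.082),("gauge_nose",.082),("sleeve_a",.023)):
    for r in ctrl.tip_of(f,n)[:2]: 
        p=np.array(r["at"])*[560,420]; print(n,round(r["conf"],2),p.round(1),px2w(f,*p,z).round(4))
cv2.imwrite("pics/w2.png",f["img"])
E
```

```text
t 4.1 tcp [ 0.5325 -0.0499  0.2201] yaw 59.44 F [ 0.1 -0.4 -0.3] w 0.0854 g 0.0  => shift [ 0.0023 -0.002   0.1961] turn -0.26 tilt 0.02
0.98 [0.4688, 0.3186, 0.547, 0.5121] (array([ 0.5358, -0.0458], dtype=float32), array([ 0.5351, -0.047 ]), array([0.0718, 0.0405]), 60.68) [223. 222. 218.]
0.91 [0.0373, 0.001, 0.2325, 0.1464] (array([0.4551, 0.1383], dtype=float32), array([0.4547, 0.1395]), array([0.042 , 0.0828]), 142.67) [ 40.  43. 224.]
gauge_flange 0.29 [424.9  60.9] [ 0.6678 -0.0178  0.082 ]
sleeve_a 0.7 [74.4 28.7] [0.4467 0.1446 0.023 ]
sleeve_a 0.56 [287.4 169.3] [ 0.5387 -0.0485  0.023 ]
```

View pics/w2.png

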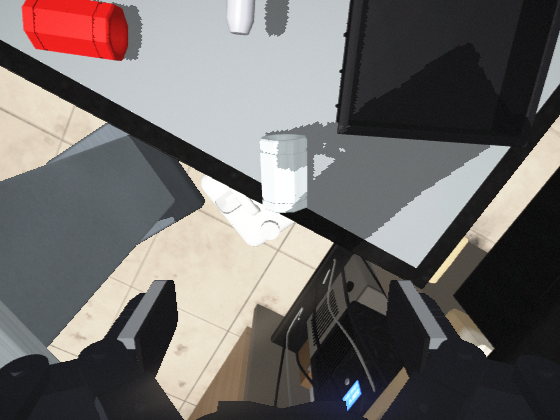

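Sleeve is upright in the picture at (284,172), on the tool axis; the pin nose shows at (240,20). Descending to grasp.

Emit:
carry_out --steps '[[1,[0.003,0,0.05],-1],[1,[0.003,0,0.1],-1],[1,[0.003,0,0.15],-1],[1,[0.003,0,0.185],-1],[1,[0.003,0,0.205],-1],[1,[0.003,0,0.214],-1],[1,[0.003,0,0.214],-1],[1,[0.003,0,0.214],-1]]'

```text
clock: 5.4
tcp_pos: [0.535, -0.0467, 0.0069]
orientation: [0.0, 0.864, 0.504, 0.001]
contact_force: [0.7, -1.2, 0.0]
width: 0.0854
grasp_force: 0.0
```

Emit:
carry_out --steps '[[-1,[0,0,0],0],[-1,[0,0,0],0],[-1,[0,0,0],0],[-1,[0,0,0],0],[-1,[0,0,0],0],[-1,[0,0,0],0],[-1,[0,0,0],0],[-1,[0,0,0],0]]'

```text
clock: 6.4
tcp_pos: [0.5347, -0.0468, 0.0066]
orientation: [0.0, 0.864, 0.504, 0.0]
contact_force: [-0.4, 0.1, 5.6]
width: 0.0408
grasp_force: 61.2
```

```bash
python3 - <<'E'
from h import *
go((.517,-.005),.0656,56.5)
E
```

```text
t 6.4 tcp [ 0.5347 -0.0468  0.0066] yaw 60.5 F [-0.4  0.1  5.6] w 0.0408 g 61.2  => shift [ 0.0277 -0.0359 -0.059 ] turn 4.0 tilt 0.07
```

Emit:
carry_out --steps '[[-1,[0,0,-0.02],0],[-1,[0,0,-0.04],0],[-1,[0.01,-0.012,-0.059],2],[-1,[0.02,-0.024,-0.059],4],[-1,[0.028,-0.036,-0.059],4],[-1,[0.028,-0.036,-0.059],4],[-1,[0.028,-0.036,-0.059],4],[-1,[0.028,-0.036,-0.059],4]]'

```text
clock: 7.4
tcp_pos: [0.5167, -0.0053, 0.0647]
orientation: [0.0, 0.881, 0.473, -0.0]
contact_force: [0.2, -0.2, -1.6]
width: 0.0409
grasp_force: 60.9
```

```bash
cat >> h.py <<'E'
def gaugeview(save):
    go((.517,-.005),.0656,56.5)
    f=ctrl.grab_frame("wrist"); s=ctrl.observe()
    print("tcp px",proj(f,s["tcp_pos"]).round(1))
    for n,z in (("gauge_flange",.082),("gauge_step",.082),("gauge_nose",.082),("sleeve_a",.082)):
        for r in ctrl.tip_of(f,n)[:2]:
            p=np.array(r["at"])*[560,420]; print(n,round(r["conf"],2),p.round(1),px2w(f,*p,z).round(4))
    for r in ctrl.outline_of(f,"sleeve_a")[:3]:
        m=np.array(r["pixels"]); print(round(r["conf"],2),np.round(r["extent"]*np.array([560,420,560,420])),mask_pose(f,m,.103),f["img"][m].mean(0).round())
    cv2.imwrite(f"pics/{save}.png",f["img"]); np.savez(f"{save}.npz",**{k:np.array(f[k]) for k in("img","mtx","view")})
E
python3 -c "
from h import *
gaugeview('w3')"
```

```text
t 7.4 tcp [ 0.5167 -0.0053  0.0647] yaw 56.46 F [ 0.2 -0.2 -1.6] w 0.0409 g 60.9  => shift [ 0.0004  0.0001 -0.0009] turn -0.04 tilt 0.02
tcp px [283.  283.6]
gauge_nose 0.58 [288.9  81. ] [0.5646 0.0638 0.082 ]
sleeve_a 0.58 [281.9 307.1] [ 0.5162 -0.0051  0.082 ]
0.92 [  1.  26.  80. 126.] (array([0.5094, 0.1016], dtype=float32), array([0.5093, 0.1006]), array([0.0265, 0.0214]), 43.68) [ 23.  25. 171.]
0.42 [262.   1. 326.  81.] (array([0.5705, 0.0725], dtype=float32), array([0.5702, 0.0717]), array([0.0194, 0.0158]), 55.39) [212. 205. 206.]
```

View pics/w3.png

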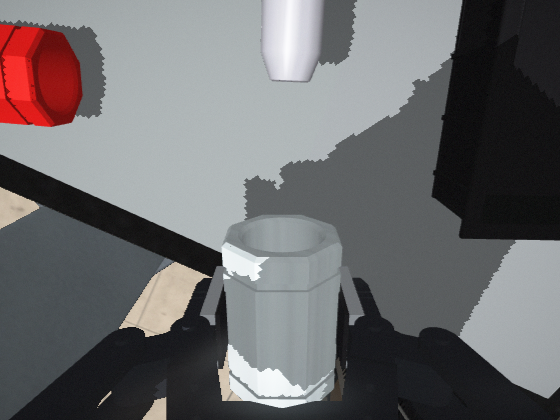

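The held sleeve's open end is at about (282,250), and the pin nose is at (291,81), a few mm to tool +y. Now measuring the pin line numerically.

```bash
cat >> h.py <<'E'
def pinline(save,rows,lo=225,hi=345):
    d=np.load(save+".npz"); f={k:d[k] for k in d}; g=cv2.cvtColor(f["img"],cv2.COLOR_BGR2GRAY).astype(float); hsv=cv2.cvtColor(f["img"],cv2.COLOR_BGR2HSV)
    s=ctrl.observe(); w,x,y,zz=s["orientation"]
    from scipy.spatial.transform import Rotation as R
    M=R.from_quat([x,y,zz,w]).as_matrix()
    P=[]
    for r in rows:
        e=np.diff(cv2.GaussianBlur(g[r:r+1],(3,1),0)[0]); 
        L=lo+np.argmax(e[lo:285]); Rr=295+np.argmin(e[295:hi]); 
        W=px2w(f,(L+Rr+1)/2,r,.082); t=M.T@(W-s["tcp_pos"]); P.append(t); print(r,L,Rr,"tool",t.round(4),W.round(4))
    P=np.array(P); k=np.polyfit(P[:,0],P[:,1],1); print("slope deg",np.degrees(np.arctan(k[0])).round(2))
E
python3 - <<'E'
from h import *
pinline('w3',[5,15,25,35,45,52])
d=np.load('w3.npz'); g=cv2.cvtColor(d["img"],cv2.COLOR_BGR2GRAY).astype(int)
for r in (225,240,255,270,300,330): print(r,g[r,205:245:2].tolist(),g[r,322:362:2].tolist())
print(g[30,250:345:3].tolist()); print(g[60:95:2,292].tolist())
E
```

```text
5 263 322 tool [ 0.1053  0.0033 -0.0171] [0.5774 0.0812 0.082 ]
15 263 321 tool [ 0.1026  0.0031 -0.0171] [0.5759 0.079  0.082 ]
25 263 321 tool [ 0.0998  0.0032 -0.0171] [0.5744 0.0768 0.082 ]
35 262 320 tool [ 0.097   0.0029 -0.0171] [0.5726 0.0746 0.082 ]
45 262 319 tool [ 0.0942  0.0027 -0.0171] [0.5709 0.0723 0.082 ]
52 262 318 tool [ 0.0922  0.0026 -0.0171] [0.5697 0.0707 0.082 ]
slope deg 2.93
225 [182, 181, 182, 181, 182, 182, 182, 182, 182, 182, 181, 182, 181, 157, 131, 131, 132, 134, 135, 135] [128, 132, 129, 131, 131, 115, 96, 94, 94, 95, 95, 95, 95, 95, 97, 94, 95, 95, 97, 95]
240 [181, 180, 182, 183, 181, 182, 182, 182, 180, 173, 138, 127, 124, 126, 126, 126, 127, 131, 115, 122] [117, 129, 129, 129, 130, 126, 128, 128, 129, 102, 96, 96, 94, 94, 94, 96, 96, 92, 97, 96]
255 [23, 23, 20, 23, 24, 21, 20, 21, 21, 243, 242, 242, 243, 242, 242, 241, 242, 229, 218, 216] [148, 150, 148, 150, 147, 150, 151, 152, 148, 144, 106, 93, 93, 94, 96, 95, 94, 96, 96, 96]
270 [21, 22, 18, 23, 18, 100, 114, 115, 115, 117, 130, 237, 243, 232, 241, 240, 242, 241, 241, 241] [147, 147, 148, 150, 147, 147, 144, 145, 129, 117, 112, 116, 115, 116, 98, 99, 94, 95, 96, 95]
300 [109, 114, 114, 114, 113, 111, 114, 39, 19, 23, 22, 147, 145, 148, 147, 146, 145, 146, 140, 142] [146, 144, 147, 147, 151, 151, 148, 146, 64, 24, 26, 26, 112, 113, 112, 114, 112, 113, 114, 36]
330 [28, 30, 30, 28, 31, 29, 29, 34, 29, 34, 31, 74, 145, 145, 144, 144, 142, 144, 144, 142] [145, 146, 148, 149, 147, 146, 145, 73, 22, 19, 16, 28, 26, 27, 24, 25, 27, 28, 28, 24]
[174, 175, 175, 171, 165, 196, 210, 216, 223, 227, 231, 236, 247, 249, 241, 233, 223, 214, 213, 210, 197, 181, 169, 143, 99, 89, 92, 91, 90, 90, 90, 89]
[234, 231, 230, 229, 228, 225, 222, 220, 219, 218, 182, 179, 180, 180, 179, 181, 180, 178]
```

Emit:
carry_out --steps '[[-1,[0.015,0.003,-0.001],0],[-1,[0.03,0.003,-0.001],0],[-1,[0.035,0.003,-0.001],0],[-1,[0.035,0.003,-0.001],0],[-1,[0.035,0.003,-0.001],0],[-1,[0.035,0.003,-0.001],0],[-1,[0.035,0.003,-0.001],0],[-1,[0.035,0.003,-0.001],0]]'

```text
clock: 8.7
tcp_pos: [0.5384, 0.0228, 0.0659]
orientation: [0.0, 0.881, 0.473, -0.0]
contact_force: [0.1, 0.3, -1.5]
width: 0.041
grasp_force: 60.9
```

```bash
python3 - <<'E'
from h import *
gaugeview('w4')
pinline('w4',range(50,160,10))
f=ctrl.grab_frame("top"); c=f["img"][120:230,260:440]; cv2.imwrite("pics/x.png",cv2.resize(c,None,fx=2,fy=2))
s=ctrl.grab_frame("scene"); c2=s["img"][110:220,220:400]
w=np.load('w4.npz')["img"]
cv2.imwrite("pics/m4.png",np.vstack([cv2.resize(w[:330],None,fx=.95,fy=.95),cv2.resize(np.hstack([c,c2]),(532,163*1))]))
E
```

```text
t 8.7 tcp [0.5384 0.0228 0.0659] yaw 56.49 F [ 0.1  0.3 -1.5] w 0.041 g 60.9  => shift [-0.035  -0.0025  0.0003] turn -0.01 tilt 0.0
tcp px [283.1 283.5]
gauge_step 0.78 [286.2  66.1] [0.588  0.0962 0.082 ]
gauge_nose 0.81 [282.9 185.4] [0.5653 0.0639 0.082 ]
sleeve_a 0.93 [281.2 308.5] [0.5367 0.0219 0.082 ]
sleeve_a 0.76 [  4.  147.4] [0.4934 0.1277 0.082 ]
0.96 [  0. 104.  87. 199.] (array([0.5167, 0.1154], dtype=float32), array([0.5163, 0.1151]), array([0.0264, 0.0272]), 141.66) [ 26.  28. 185.]
0.72 [224. 216. 340. 406.] (array([0.5443, 0.0331], dtype=float32), array([0.542, 0.03 ]), array([0.0756, 0.0382]), 56.04) [168. 166. 159.]
50 248 325 tool [ 0.0931  0.0012 -0.0161] [0.5908 0.1    0.082 ]
60 249 325 tool [ 0.0902  0.0013 -0.0161] [0.5893 0.0974 0.082 ]
70 258 314 tool [ 0.0872  0.001  -0.0161] [0.5874 0.0951 0.082 ]
80 258 314 tool [ 0.0842  0.001  -0.0161] [0.5857 0.0926 0.082 ]
90 258 313 tool [ 0.0811  0.0009 -0.0161] [0.5839 0.0901 0.082 ]
100 257 312 tool [ 0.078   0.0006 -0.0161] [0.5819 0.0877 0.082 ]
110 258 311 tool [ 0.0748  0.0006 -0.0161] [0.5802 0.085  0.082 ]
120 257 311 tool [ 0.0716  0.0004 -0.0161] [0.5783 0.0824 0.082 ]
130 257 310 tool [ 0.0683  0.0003 -0.0161] [0.5763 0.0798 0.082 ]
140 257 343 tool [ 0.0649  0.0059 -0.0161] [0.5791 0.0739 0.082 ]
150 257 333 tool [ 0.0615  0.0042 -0.0161] [0.5759 0.072  0.082 ]
slope deg -4.96
```

View pics/m4.png

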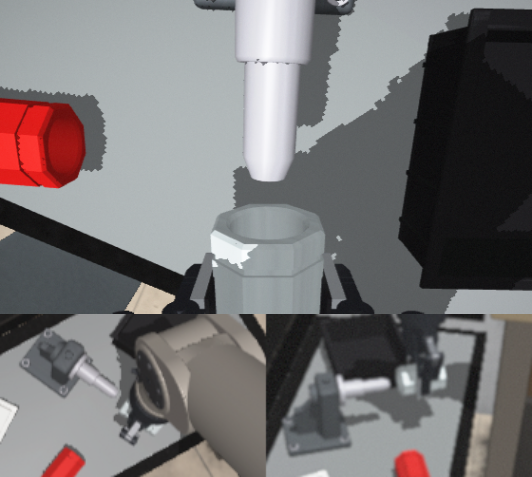

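The pin axis is about 2° off the tool x axis and the sleeve is nearly centred. The nose is at (298,185) in the full frame, about 18 mm ahead of the sleeve end. Correcting and entering gently.

Emit:
carry_out --steps '[[-1,[0.0,-0.002,0],2],[-1,[0.005,-0.002,0],2],[-1,[0.01,-0.0015,0],2],[-1,[0.015,-0.0015,0],2],[-1,[0.02,-0.001,0],2],[-1,[0.025,-0.001,0],2],[-1,[0.03,-0.001,0],2],[-1,[0.03,-0.001,0],2]]'

```text
clock: 10.1
tcp_pos: [0.5544, 0.0491, 0.066]
orientation: [-0.0, 0.889, 0.458, 0.0]
contact_force: [-0.6, -1.1, -1.0]
width: 0.0408
grasp_force: 60.9
```

```bash
python3 - <<'E'
from h import *
gaugeview('w5')
pinline('w5',range(120,200,8))
d=np.load('w5.npz')["img"]; cv2.imwrite("pics/w5c.png",cv2.resize(d[60:330,140:420],None,fx=2,fy=2))
E
```

```text
t 10.1 tcp [0.5544 0.0491 0.066 ] yaw 54.54 F [-0.6 -1.1 -1. ] w 0.0408 g 60.9  => shift [-0.0657  0.0009  0.0003] turn -1.96 tilt 0.02
tcp px [283.4 284.4]
gauge_flange 0.84 [282.7  68.9] [0.605  0.1207 0.082 ]
gauge_step 0.59 [284.1 164.1] [0.5875 0.0952 0.082 ]
gauge_nose 0.76 [283.7 263.3] [0.5651 0.064  0.082 ]
sleeve_a 0.94 [ 17.7 213.7] [0.4982 0.1363 0.082 ]
sleeve_a 0.86 [283.6 307.1] [0.5538 0.0482 0.082 ]
0.82 [221. 218. 338. 408.] (array([0.559 , 0.0569], dtype=float32), array([0.5583, 0.0557]), array([0.0749, 0.038 ]), 54.43) [166. 164. 157.]
0.79 [  0. 172.  99. 261.] (array([0.5224, 0.1277], dtype=float32), array([0.5219, 0.1274]), array([0.0285, 0.0327]), 140.02) [ 27.  29. 189.]
120 248 320 tool [ 0.0725  0.     -0.0161] [0.5962 0.1073 0.082 ]
128 248 319 tool [ 0.0699 -0.0001 -0.0161] [0.5946 0.1053 0.082 ]
136 248 344 tool [ 0.0673  0.0041 -0.0161] [0.5965 0.1007 0.082 ]
144 248 320 tool [ 0.0645  0.0001 -0.0161] [0.5916 0.1008 0.082 ]
152 248 319 tool [ 0.0618 -0.0001 -0.0161] [0.5899 0.0987 0.082 ]
160 249 319 tool [ 0.059   0.0001 -0.0161] [0.5884 0.0963 0.082 ]
168 258 309 tool [ 0.0562 -0.0001 -0.0161] [0.5866 0.0941 0.082 ]
176 257 309 tool [ 0.0533 -0.0002 -0.0161] [0.5848 0.0919 0.082 ]
184 257 309 tool [ 0.0504 -0.0002 -0.0161] [0.5832 0.0895 0.082 ]
192 257 308 tool [ 0.0475 -0.0004 -0.0161] [0.5813 0.0872 0.082 ]
slope deg 3.4
```

View pics/w5c.png

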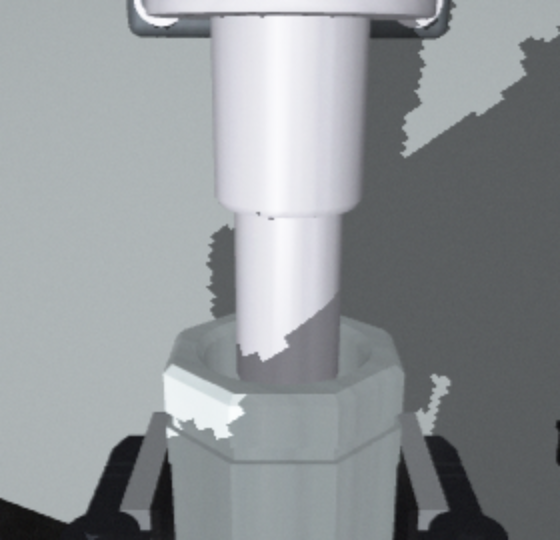

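The pin (crop cols 235–340) is in the bore (crop cols 195–372), well centred, and the bore looks wide. Advancing slowly up to just past the step.

Emit:
carry_out --steps '[[-1,[0.006,0.0005,0],0],[-1,[0.012,0.0005,0],0],[-1,[0.018,0.0005,0],0],[-1,[0.021,0.0005,0],0],[-1,[0.0235,0.0005,0],0],[-1,[0.026,0.0005,0],0],[-1,[0.028,0.0005,0],0],[-1,[0.03,0.0005,0],0]]'

```text
clock: 11.4
tcp_pos: [0.572, 0.0727, 0.0659]
orientation: [0.0, 0.889, 0.458, -0.0]
contact_force: [0.6, -0.7, -1.8]
width: 0.041
grasp_force: 60.9
```

Emit:
carry_out --steps '[[-1,[0.003,0,0],0],[-1,[0.006,0,0],0],[-1,[0.009,0,0],0],[-1,[0.012,0,0],0],[-1,[0.014,0,0],0],[-1,[0.016,0,0],0],[-1,[0.018,0,0],0],[-1,[0.02,0,0],0]]'

```text
clock: 12.4
tcp_pos: [0.5836, 0.089, 0.0659]
orientation: [0.0, 0.889, 0.458, -0.0]
contact_force: [0.1, 0.0, -0.6]
width: 0.0408
grasp_force: 60.9
```

```bash
python3 - <<'E'
from h import *
gaugeview('w6')
d=np.load('w6.npz')["img"]; cv2.imwrite("pics/w6c.png",cv2.resize(d[60:330,140:420],None,fx=2,fy=2))
E
```

```text
t 12.4 tcp [0.5836 0.089  0.0659] yaw 54.5 F [ 0.1  0.  -0.6] w 0.0408 g 60.9  => shift [-0.1152  0.0003  0.0003] turn -2.0 tilt 0.0
tcp px [283.1 283. ]
gauge_flange 0.96 [281.7 216.6] [0.6048 0.1198 0.082 ]
sleeve_a 0.65 [282.1 309.7] [0.5819 0.0875 0.082 ]
sleeve_a 0.62 [ 39.4 294.7] [0.5084 0.1484 0.082 ]
0.63 [225. 228. 342. 408.] (array([0.5873, 0.0955], dtype=float32), array([0.5863, 0.0941]), array([0.0709, 0.0376]), 54.4) [179. 177. 169.]
```

View pics/w6c.png

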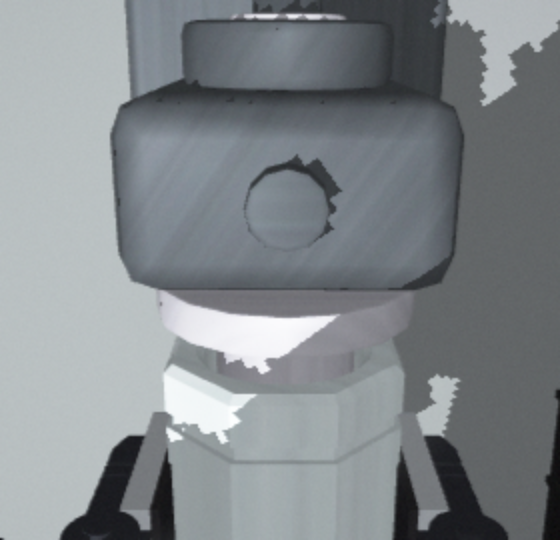

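The thick part is in the bore (the step has been passed) and the flange is a few mm ahead, so this sleeve is bored out. Last few mm gently.

Emit:
carry_out --steps '[[-1,[0.001,0,0],0],[-1,[0.002,0,0],0],[-1,[0.003,0,0],0],[-1,[0.004,0,0],0],[-1,[0.0045,0,0],0],[-1,[0.005,0,0],0],[-1,[0.005,0,0],0],[-1,[0.005,0,0],0]]'

```text
clock: 13.7
tcp_pos: [0.5865, 0.093, 0.0659]
orientation: [0.0, 0.889, 0.458, -0.0]
contact_force: [0.2, 0.4, -1.4]
width: 0.0408
grasp_force: 60.9
```

Emit:
carry_out --steps '[[-1,[0.0005,0,0],0],[-1,[0.001,0,0],0],[-1,[0.0015,0,0],0],[-1,[0.002,0,0],0],[-1,[0.0025,0,0],0],[-1,[0.003,0,0],0],[-1,[0.003,0,0],0],[-1,[0.003,0,0],0]]'

```text
clock: 14.7
tcp_pos: [0.5878, 0.0949, 0.0658]
orientation: [0.0, 0.889, 0.458, -0.001]
contact_force: [-1.8, -2.8, -1.1]
width: 0.0408
grasp_force: 61.1
```

Emit:
carry_out --steps '[[-1,[0.0005,0,0],0],[-1,[0.001,0,0],0],[-1,[0.001,0,0],0],[-1,[0.001,0,0],0],[-1,[0.001,0,0],0],[-1,[0.001,0,0],0],[-1,[0.001,0,0],0],[-1,[0.001,0,0],0]]'

```text
clock: 15.7
tcp_pos: [0.5878, 0.0949, 0.0656]
orientation: [0.0, 0.889, 0.457, -0.001]
contact_force: [-4.4, -4.3, 1.8]
width: 0.041
grasp_force: 61.3
```

Seated against the flange: 6 N back-force and no further travel. This one is bored out and goes in the bin. Withdrawing along the axis.

Emit:
carry_out --steps '[[-1,[-0.008,0,0],0],[-1,[-0.02,0,0],0],[-1,[-0.032,0,0],0],[-1,[-0.044,0,0],0],[-1,[-0.056,0,0],0],[-1,[-0.07,0,0],0],[-1,[-0.085,0,0],0],[-1,[-0.085,0,0],0]]'

```text
clock: 16.7
tcp_pos: [0.5386, 0.0254, 0.0658]
orientation: [0.0, 0.889, 0.457, -0.001]
contact_force: [0.7, 0.0, -1.7]
width: 0.0411
grasp_force: 60.9
```

```bash
python3 - <<'E'
from h import *
go((.692,-.026),.15,55.8)
f=ctrl.grab_frame("wrist")
for r in ctrl.outline_of(f,"bin")[:2]+ctrl.outline_of(f,"sleeve_a")[:2]:
    m=np.array(r["pixels"]); print(round(r["conf"],2),np.round(r["extent"],2),mask_pose(f,m,.052))
for r in ctrl.tip_of(f,"sleeve_a")[:2]:
    p=np.array(r["at"])*[560,420]; print(r["conf"],p.round(1))
E
```

```text
t 16.7 tcp [0.5386 0.0254 0.0658] yaw 54.39 F [ 0.7  0.  -1.7] w 0.0411 g 60.9  => shift [ 0.0474  0.1547 -0.0843] turn -1.41 tilt 0.07
0.9 [0.75 0.01 1.   0.71] (array([0.6422, 0.0117], dtype=float32), array([0.635 , 0.0082]), array([0.1375, 0.0612]), 68.13)
0.37 [0.35 0.   0.66 0.48] (array([0.5866, 0.0942], dtype=float32), array([0.5808, 0.086 ]), array([0.0771, 0.063 ]), 54.36)
0.8 [0.   0.28 0.16 0.51] (array([0.4836, 0.1261], dtype=float32), array([0.4828, 0.126 ]), array([0.0392, 0.0425]), 141.6)
0.79 [0.4  0.51 0.61 0.97] (array([0.5242, 0.0068], dtype=float32), array([0.5208, 0.0024]), array([0.1127, 0.0566]), 54.05)
0.86 [282.5 310.6]
0.68 [  7.1 159.7]
```

Emit:
carry_out --steps '[[-1,[0,0,-0.045],0],[-1,[0,0.02,-0.085],-1],[-1,[0.01,0.06,-0.085],-1],[-1,[0.025,0.1,-0.085],-1],[-1,[0.04,0.135,-0.085],-1],[-1,[0.047,0.155,-0.085],-1],[-1,[0.047,0.155,-0.085],-1],[-1,[0.047,0.155,-0.085],-1]]'

```text
clock: 17.9
tcp_pos: [0.6921, -0.0237, 0.1505]
orientation: [-0.0, 0.885, 0.466, -0.0]
contact_force: [0.4, -0.2, -2.1]
width: 0.0411
grasp_force: 61.3
```

```bash
python3 - <<'E'
from h import *
go((.692,-.026),.0096,55.8)
f=ctrl.grab_frame("wrist"); cv2.imwrite("pics/w7.png",f["img"])
for r in ctrl.outline_of(f,"bin")[:1]:
    m=np.array(r["pixels"]); print(round(r["conf"],2),np.round(r["extent"],2),mask_pose(f,m,.052))
for c in ((-.065,-.08),(.065,-.08),(.065,.08),(-.065,.08)):
    a=np.radians(55.8); p=[.692+c[0]*np.cos(a)-c[1]*np.sin(a),-.026+c[0]*np.sin(a)+c[1]*np.cos(a),.052]; q=proj(f,p); print(q.round()); cv2.circle(f["img"],tuple(int(t) for t in q),5,(0,0,255),1)
cv2.imwrite("pics/w7.png",f["img"])
E
```

```text
t 17.9 tcp [ 0.6921 -0.0237  0.1505] yaw 55.56 F [ 0.4 -0.2 -2.1] w 0.0411 g 61.3  => shift [-0.0019  0.0014  0.1409] turn -0.24 tilt 0.07
0.64 [0.3  0.27 0.74 0.69] (array([ 0.7077, -0.0147], dtype=float32), array([ 0.6957, -0.0284]), array([0.1311, 0.1604]), 145.34)
[392. 293.]
[411. 114.]
[158. 115.]
[178. 293.]
```

View pics/w7.png

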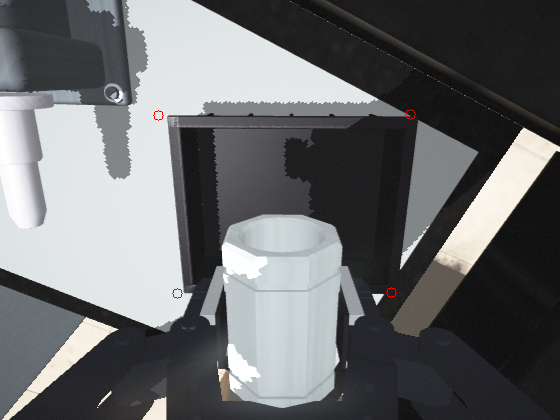

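The bin rim spans roughly (170,120) to (415,290), about 5 mm to the right of my estimate, which matches the fitted rectangle (0.6957, -0.0284). Lowering the sleeve in.

Emit:
carry_out --steps '[[-1,[-0.002,0.0055,0.03],0],[-1,[-0.002,0.0055,0.06],0],[-1,[-0.002,0.0055,0.09],0],[-1,[-0.002,0.0055,0.115],0],[-1,[-0.002,0.0055,0.13],0],[-1,[-0.002,0.0055,0.137],0],[-1,[-0.002,0.0055,0.1405],0],[-1,[-0.002,0.0055,0.1405],0]]'

```text
clock: 19.0
tcp_pos: [0.6968, -0.0294, 0.0111]
orientation: [0.0, 0.885, 0.466, 0.0]
contact_force: [-1.1, -0.8, -2.0]
width: 0.0411
grasp_force: 61.4
```

Emit:
carry_out --steps '[[-1,[0,0,0.0015],0],[-1,[0,0,0.0015],0],[0.3,[0,0,0.0015],0],[0.3,[0,0,0.0015],0],[0.3,[0,0,0.0015],0],[0.3,[0,0,0.0015],0],[0.3,[0,0,-0.02],0],[0.3,[0,0,-0.06],0]]'

```text
clock: 20.0
tcp_pos: [0.6953, -0.0294, 0.0708]
orientation: [-0.001, 0.885, 0.466, -0.001]
contact_force: [-0.2, -0.2, 0.6]
width: 0.0556
grasp_force: 0.0
```

```bash
python3 - <<'E'
from h import *
go((.385,.2),.22,78.5)
f=ctrl.grab_frame("wrist")
for r in ctrl.outline_of(f,"sleeve_a")[:3]:
    m=np.array(r["pixels"]); print(round(r["conf"],2),np.round(r["extent"],2),mask_pose(f,m,.046),f["img"][m].mean(0).round())
E
```

```text
t 20.0 tcp [ 0.6953 -0.0294  0.0708] yaw 55.52 F [-0.2 -0.2  0.6] w 0.0556 g 0.0  => shift [ 0.0132 -0.386  -0.1484] turn -22.98 tilt 0.15
0.83 [0.44 0.42 0.58 0.75] (array([ 0.6999, -0.0236], dtype=float32), array([ 0.6983, -0.026 ]), array([0.0753, 0.0394]), 55.84) [235. 233. 228.]
```

Emit:
carry_out --steps '[[1,[0,0,-0.06],0],[1,[0,-0.01,-0.12],0],[1,[0.006,-0.065,-0.13],-6],[1,[0.012,-0.125,-0.13],-12],[1,[0.018,-0.185,-0.13],-18],[1,[0.024,-0.245,-0.13],-23],[1,[0.03,-0.305,-0.13],-23],[1,[0.036,-0.365,-0.13],-23]]'

```text
clock: 21.1
tcp_pos: [0.4145, 0.2081, 0.2014]
orientation: [0.001, 0.774, 0.633, 0.001]
contact_force: [-0.5, 1.2, 0.4]
width: 0.0855
grasp_force: 0.0
```

```bash
cat >> h.py <<'E'
def look():
    f=ctrl.grab_frame("wrist")
    for r in ctrl.outline_of(f,"sleeve_a")[:3]:
        m=np.array(r["pixels"]); print(round(r["conf"],2),np.round(r["extent"],2),mask_pose(f,m,.040),f["img"][m].mean(0).round())
    for n in("timer","mouse","tray"):
        for r in ctrl.outline_of(f,n)[:1]:
            m=np.array(r["pixels"]); print(n,round(r["conf"],2),np.round(r["extent"],2),mask_pose(f,m,.022))
    for r in ctrl.tip_of(f,"sleeve_a")[:2]:
        p=np.array(r["at"])*[560,420]; print(r["conf"],p.round(1),px2w(f,*p,.023).round(4))
E
python3 -c "
from h import *
go((.367,.245),.2,79); look()"
```

```text
t 21.1 tcp [0.4145 0.2081 0.2014] yaw 78.5 F [-0.5  1.2  0.4] w 0.0855 g 0.0  => shift [ 0.0267 -0.0539  0.0013] turn -0.5 tilt 0.11
0.82 [0.33 0.26 0.43 0.46] (array([0.3673, 0.2483], dtype=float32), array([0.3671, 0.2466]), array([0.068 , 0.0428]), 78.83) [204. 202. 195.]
0.63 [0.52 0.49 0.67 0.65] (array([0.4494, 0.1509], dtype=float32), array([0.45  , 0.1497]), array([0.0459, 0.0765]), 140.46) [ 25.  27. 191.]
0.52 [0.98 0.82 1.   0.87] (array([ 0.6491, -0.0207], dtype=float32), array([ 0.6481, -0.0208]), array([0.0078, 0.0254]), 92.18) [107. 105.  99.]
timer 0.79 [0.09 0.   0.23 0.09] (array([0.2933, 0.369 ], dtype=float32), array([0.2943, 0.3659]), array([0.0231, 0.057 ]), 168.49)
tray 0.73 [0.81 0.28 1.   0.8 ] (array([0.6235, 0.1313], dtype=float32), array([0.6133, 0.1125]), array([0.0921, 0.217 ]), 92.18)
0.89 [330.7 238.3] [0.4481 0.1427 0.023 ]
0.56 [215.9 149.2] [0.3637 0.2461 0.023 ]
```

Emit:
carry_out --steps '[[1,[0.014,-0.027,0.02],-0.5],[1,[0.028,-0.054,0.05],-0.5],[1,[0.028,-0.0545,0.1],-0.5],[1,[0.028,-0.0545,0.145],-0.5],[1,[0.028,-0.0545,0.175],-0.5],[1,[0.028,-0.0545,0.19],-0.5],[1,[0.028,-0.0545,0.195],-0.5],[1,[0.028,-0.0545,0.195],-0.5]]'

```text
clock: 22.4
tcp_pos: [0.3688, 0.2454, 0.0059]
orientation: [0.0, 0.772, 0.636, 0.0]
contact_force: [0.8, -0.8, 0.4]
width: 0.0857
grasp_force: 0.0
```

```bash
python3 -c "
from h import *
go((.3668,.2465),.0066,79); look()"
```

```text
t 22.4 tcp [0.3688 0.2454 0.0059] yaw 78.97 F [ 0.8 -0.8  0.4] w 0.0857 g 0.0  => shift [ 0.0007 -0.0022 -0.0007] turn -0.03 tilt 0.06
0.57 [0.37 0.5  0.59 0.98] (array([0.367 , 0.2566], dtype=float32), array([0.3662, 0.2526]), array([0.0786, 0.0389]), 78.84) [139. 137. 130.]
timer 0.94 [0.   0.   0.08 0.13] (array([0.3078, 0.3618], dtype=float32), array([0.3068, 0.3628]), array([0.0218, 0.0088]), 30.77)
mouse 0.64 [0.   0.   0.08 0.13] (array([0.3079, 0.3618], dtype=float32), array([0.3067, 0.3627]), array([0.022 , 0.0089]), 30.45)
tray 0.79 [0.67 0.   1.   0.56] (array([0.4477, 0.3044], dtype=float32), array([0.4563, 0.3029]), array([0.0704, 0.0748]), 154.46)
0.65 [271.8 307.4] [0.3646 0.246  0.023 ]
```

Emit:
carry_out --steps '[[1,[0,-0.003,0],0],[1,[0,-0.003,0],0],[-1,[0,-0.003,0],0],[-1,[0,-0.003,0],0],[-1,[0,-0.003,0],0],[-1,[0,-0.003,0],0],[-1,[0,-0.003,0],0],[-1,[0,-0.003,0],0]]'

```text
clock: 23.7
tcp_pos: [0.3652, 0.2459, 0.0056]
orientation: [0.0, 0.772, 0.636, 0.0]
contact_force: [-0.4, -0.4, 5.2]
width: 0.0411
grasp_force: 61.0
```

```bash
python3 -c "
from h import *
go((.5386,.0254),.15,54.4); look()"
```

```text
t 23.7 tcp [0.3652 0.2459 0.0056] yaw 79.0 F [-0.4 -0.4  5.2] w 0.0411 g 61.0  => shift [-0.1834  0.2123 -0.1443] turn 24.6 tilt 0.02
0.66 [0.39 0.5  0.61 0.97] (array([0.3669, 0.2567], dtype=float32), array([0.3662, 0.2528]), array([0.0788, 0.0392]), 78.73) [140. 138. 131.]
0.6 [0.74 0.99 0.75 1.  ] (array([0.4095, 0.1985], dtype=float32), array([0.4095, 0.1986]), array([0.001 , 0.0012]), 169.0) [ 30.  30. 106.]
timer 0.61 [0.   0.   0.1  0.14] (array([0.3051, 0.3614], dtype=float32), array([0.3045, 0.3628]), array([0.0243, 0.0106]), 30.56)
tray 0.89 [0.68 0.   1.   0.55] (array([0.4453, 0.3048], dtype=float32), array([0.454 , 0.3035]), array([0.0691, 0.0712]), 154.12)
```

Emit:
carry_out --steps '[[-1,[0,0,-0.05],0],[-1,[-0.01,0.012,-0.105],0],[-1,[-0.05,0.055,-0.115],8],[-1,[-0.09,0.1,-0.115],16],[-1,[-0.13,0.146,-0.115],24.5],[-1,[-0.17,0.192,-0.115],24.5],[-1,[-0.183,0.212,-0.115],24.5],[-1,[-0.183,0.212,-0.115],24.5]]'

```text
clock: 25.0
tcp_pos: [0.5388, 0.0245, 0.1199]
orientation: [-0.0, 0.89, 0.457, -0.0]
contact_force: [-0.5, 1.3, -1.1]
width: 0.0409
grasp_force: 61.7
```

```bash
python3 -c "
from h import *
go((.5386,.0254),.0646,54.4)"
```

```text
t 25.0 tcp [0.5388 0.0245 0.1199] yaw 54.34 F [-0.5  1.3 -1.1] w 0.0409 g 61.7  => shift [ 0.0006 -0.0007  0.0553] turn -0.06 tilt 0.03
```

Emit:
carry_out --steps '[[-1,[0,-0.0005,0.02],0],[-1,[0,-0.0005,0.04],0],[-1,[0,-0.0005,0.05],0],[-1,[0,-0.0005,0.055],0],[-1,[0,-0.0005,0.055],0],[-1,[0,-0.0005,0.055],0],[-1,[0,-0.0005,0.055],0],[-1,[0,-0.0005,0.055],0]]'

```text
clock: 26.0
tcp_pos: [0.5381, 0.026, 0.0657]
orientation: [0.0, 0.889, 0.458, 0.0]
contact_force: [0.3, -0.0, -1.6]
width: 0.0413
grasp_force: 61.7
```

```bash
python3 - <<'E'
from h import *
gaugeview('w8'); go((.5386,.0254),.0646,54.4)
pinline('w8',range(60,150,10),245,332)
d=np.load('w8.npz')["img"]; g=cv2.cvtColor(d,cv2.COLOR_BGR2GRAY).astype(int)
for r in (228,236,244,310,330): 
    print(r,g[r,215:255:2].tolist(),g[r,310:352:2].tolist())
cv2.imwrite("pics/w8c.png",cv2.resize(d[100:330,140:420],None,fx=2,fy=2))
E
```

```text
t 26.0 tcp [0.5381 0.026  0.0657] yaw 54.5 F [ 0.3 -0.  -1.6] w 0.0413 g 61.7  => shift [-0.0375  0.0008  0.0001] turn -2.0 tilt 0.03
tcp px [283.1 283.6]
gauge_step 0.97 [282.6  73. ] [0.5881 0.0966 0.082 ]
gauge_nose 0.9 [284.  190.9] [0.5656 0.0643 0.082 ]
sleeve_a 0.92 [  8.6 163.3] [0.494  0.1277 0.082 ]
sleeve_a 0.81 [280.  306.9] [0.5366 0.0261 0.082 ]
0.96 [542. 122. 558. 229.] (array([0.6339, 0.0242], dtype=float32), array([0.6341, 0.0273]), array([0.0327, 0.0059]), 68.18) [106. 104.  99.]
0.68 [220. 212. 342. 410.] (array([0.5449, 0.0368], dtype=float32), array([0.5426, 0.0336]), array([0.0767, 0.0378]), 54.43) [163. 161. 154.]
0.6 [  0. 118.  91. 209.] (array([0.5172, 0.1163], dtype=float32), array([0.5166, 0.1163]), array([0.0265, 0.029 ]), 141.93) [ 27.  29. 187.]
t 26.3 tcp [0.5379 0.0261 0.0654] yaw 54.5 F [ 0.5 -0.5 -1.8] w 0.0407 g 61.7  => shift [-0.0001  0.0009  0.0008] turn 0.1 tilt 0.0
60 245 321 tool [ 0.0904  0.0002 -0.0166] [0.5905 0.0996 0.082 ]
70 246 320 tool [ 0.0874  0.0002 -0.0166] [0.5888 0.0971 0.082 ]
80 255 311 tool [ 0.0844  0.0002 -0.0166] [0.5871 
[... 739 characters left out ...]
 120, 122, 127, 125, 127, 126, 127, 126, 128, 130, 130, 128, 128, 122, 112, 97, 96, 95, 97, 95]
244 [181, 182, 181, 235, 236, 216, 214, 213, 213, 214, 216, 199, 135, 128, 126, 126, 129, 128, 126, 127] [128, 127, 128, 127, 131, 129, 124, 124, 143, 148, 150, 149, 145, 147, 146, 145, 135, 98, 94, 96, 98]
310 [114, 23, 23, 19, 20, 20, 138, 137, 139, 139, 139, 142, 141, 140, 142, 143, 143, 141, 141, 144] [141, 145, 145, 145, 141, 142, 140, 141, 139, 143, 146, 144, 143, 141, 59, 19, 21, 24, 25, 102, 114]
330 [30, 34, 36, 30, 30, 32, 96, 140, 139, 138, 138, 137, 140, 141, 141, 143, 142, 143, 142, 142] [140, 140, 144, 140, 140, 139, 140, 138, 142, 144, 142, 144, 140, 117, 24, 17, 17, 28, 30, 25, 23]
```

View pics/w8c.png

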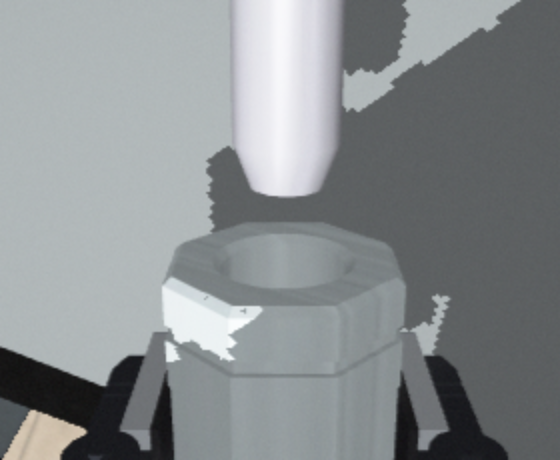

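The smaller bore (crop cols 215–355) is centred on the nose (crop cols 250–327) to within about 0.5 mm. Entering.

Emit:
carry_out --steps '[[-1,[0.005,0.0005,0.0005],0],[-1,[0.01,0.0005,0.0005],0],[-1,[0.014,0.0005,0.0005],0],[-1,[0.018,0.0005,0.0005],0],[-1,[0.022,0.0005,0.0005],0],[-1,[0.026,0.0005,0.0005],0],[-1,[0.03,0.0005,0.0005],0],[-1,[0.032,0.0005,0.0005],0]]'

```text
clock: 27.3
tcp_pos: [0.5571, 0.0521, 0.0649]
orientation: [-0.0, 0.889, 0.458, 0.0]
contact_force: [0.2, 0.2, -0.7]
width: 0.0411
grasp_force: 61.7
```

Emit:
carry_out --steps '[[-1,[0.003,0,0],0],[-1,[0.006,0,0],0],[-1,[0.009,0,0],0],[-1,[0.012,0,0],0],[-1,[0.014,0,0],0],[-1,[0.016,0,0],0],[-1,[0.018,0,0],0],[-1,[0.018,0,0],0]]'

```text
clock: 28.3
tcp_pos: [0.5674, 0.0666, 0.0649]
orientation: [-0.0, 0.889, 0.458, 0.0]
contact_force: [0.2, -0.4, -0.6]
width: 0.0409
grasp_force: 61.7
```

Emit:
carry_out --steps '[[-1,[0.001,0,0],0],[-1,[0.002,0,0],0],[-1,[0.0025,0,0],0],[-1,[0.003,0,0],0],[-1,[0.0035,0,0],0],[-1,[0.004,0,0],0],[-1,[0.004,0,0],0],[-1,[0.004,0,0],0]]'

```text
clock: 29.3
tcp_pos: [0.5694, 0.0693, 0.0648]
orientation: [0.0, 0.889, 0.458, -0.0]
contact_force: [-1.0, -2.0, 0.5]
width: 0.0412
grasp_force: 61.8
```

Emit:
carry_out --steps '[[-1,[0.0005,0,0],0],[-1,[0.001,0,0],0],[-1,[0.0015,0,0],0],[-1,[0.0015,0,0],0],[-1,[0.0015,0,0],0],[-1,[0.0015,0,0],0],[-1,[0.0015,0,0],0],[-1,[0.0015,0,0],0]]'

```text
clock: 30.3
tcp_pos: [0.5702, 0.0699, 0.0647]
orientation: [0.0, 0.889, 0.458, -0.001]
contact_force: [-2.5, -4.5, -0.5]
width: 0.0412
grasp_force: 61.8
```

Stopped at the step (5 N, at the predicted place), so this bore is good and it goes in the tray. Withdrawing.

Emit:
carry_out --steps '[[-1,[-0.005,0,0],0],[-1,[-0.015,0,0],0],[-1,[-0.027,0,0],0],[-1,[-0.04,0,0],0],[-1,[-0.055,0,0],0],[-1,[-0.065,0,0],0],[-1,[-0.065,0,-0.03],0],[-1,[-0.065,0,-0.085],0]]'

```text
clock: 31.3
tcp_pos: [0.5309, 0.0173, 0.1492]
orientation: [-0.001, 0.889, 0.458, -0.002]
contact_force: [2.0, -0.9, -0.4]
width: 0.0409
grasp_force: 62.6
```

```bash
python3 -c "
from h import *
go((.511,.308),.15,64.6)"
```

```text
t 31.3 tcp [0.5309 0.0173 0.1492] yaw 54.49 F [ 2.  -0.9 -0.4] w 0.0409 g 62.6  => shift [ 0.2251 -0.1851 -0.0007] turn -10.11 tilt 0.26
```

Emit:
carry_out --steps '[[-1,[0.036,-0.03,-0.002],0],[-1,[0.076,-0.063,-0.002],-2],[-1,[0.116,-0.096,-0.002],-6],[-1,[0.156,-0.129,-0.002],-10],[-1,[0.196,-0.16,-0.002],-10],[-1,[0.225,-0.185,-0.002],-10],[-1,[0.225,-0.185,-0.002],-10],[-1,[0.225,-0.185,-0.002],-10]]'

```text
clock: 32.3
tcp_pos: [0.5129, 0.3075, 0.1516]
orientation: [0.0, 0.846, 0.533, -0.0]
contact_force: [0.1, -0.4, -2.8]
width: 0.041
grasp_force: 62.7
```

```bash
python3 - <<'E'
from h import *
f=ctrl.grab_frame("wrist")
for r in ctrl.outline_of(f,"tray")[:2]:
    m=np.array(r["pixels"]); print(round(r["conf"],2),np.round(r["extent"],2),mask_pose(f,m,.024))
go((.511,.308),.0086,64.6)
E
```

```text
0.64 [0.08 0.   0.32 0.12] (array([0.4682, 0.4637], dtype=float32), array([0.4635, 0.4629]), array([0.0273, 0.0846]), 154.45)
t 32.4 tcp [0.5134 0.3066 0.1517] yaw 64.38 F [ 0.6 -0.3 -1.3] w 0.041 g 62.7  => shift [ 0.0004 -0.0028  0.1431] turn -0.22 tilt 0.08
```

Emit:
carry_out --steps '[[-1,[0,-0.0025,0.03],0],[-1,[0,-0.0025,0.06],0],[-1,[0,-0.0025,0.09],0],[-1,[0,-0.0025,0.115],0],[-1,[0,-0.0025,0.13],0],[-1,[0,-0.0025,0.138],0],[-1,[0,-0.0025,0.141],0],[-1,[0,-0.0025,0.141],0]]'

```text
clock: 33.4
tcp_pos: [0.511, 0.3099, 0.0114]
orientation: [0.0, 0.846, 0.534, 0.0]
contact_force: [0.2, -0.0, -1.4]
width: 0.0407
grasp_force: 62.7
```

Emit:
carry_out --steps '[[-1,[0,0,0.001],0],[-1,[0,0,0.002],0],[-1,[0,0,0.002],0],[-1,[0,0,0.002],0],[-1,[0,0,0.002],0],[-1,[0,0,0.002],0],[-1,[0,0,0.002],0],[-1,[0,0,0.002],0]]'

```text
clock: 34.4
tcp_pos: [0.5106, 0.3097, 0.0089]
orientation: [0.0, 0.846, 0.534, -0.0]
contact_force: [-0.7, -0.4, -1.1]
width: 0.0407
grasp_force: 62.7
```

Emit:
carry_out --steps '[[-1,[0,0,0.001],0],[-1,[0,0,0.001],0],[0.3,[0,0,0.001],0],[0.3,[0,0,0.001],0],[0.3,[0,0,0.001],0],[0.3,[0,0,0.001],0],[0.3,[0,0,0.001],0],[0.3,[0,0,-0.01],0]]'

```text
clock: 35.4
tcp_pos: [0.51, 0.3093, 0.0186]
orientation: [0.0, 0.846, 0.534, -0.001]
contact_force: [-0.5, -0.2, 0.0]
width: 0.0555
grasp_force: 0.0
```

Emit:
carry_out --steps '[[0.3,[0,0,-0.03],0],[0.3,[0,0,-0.08],0],[0.3,[0,0,-0.14],0],[0.3,[-0.03,0.03,-0.18],0],[0.3,[-0.08,0.06,-0.2],0],[0.3,[-0.12,0.09,-0.2],0],[0.3,[-0.12,0.09,-0.2],0],[0.3,[-0.12,0.09,-0.2],0]]'

```text
clock: 36.4
tcp_pos: [0.54, 0.1632, 0.2195]
orientation: [-0.0, 0.846, 0.534, 0.0]
contact_force: [-0.1, 0.1, 0.8]
width: 0.0556
grasp_force: 0.0
```

```bash
python3 - <<'E'
from h import *
go((.5,.2),.2,60)
for n in ("wrist","top","scene"):
    f=ctrl.grab_frame(n)
    for nm,z in (("sleeve_a",.044),("tray",.024),("bin",.052),("timer",.022),("bottle",.1)):
        for r in ctrl.outline_of(f,nm)[:4]:
            m=np.array(r["pixels"]); print(n,nm,round(r["conf"],2),np.round(r["extent"],2),mask_pose(f,m,z),f["img"][m].mean(0).round())
E
```

```text
t 36.4 tcp [0.54   0.1632 0.2195] yaw 64.51 F [-0.1  0.1  0.8] w 0.0556 g 0.0  => shift [ 0.016  -0.0519  0.0195] turn 4.51 tilt 0.05
wrist sleeve_a 0.84 [0.84 0.57 0.95 0.75] (array([ 0.6888, -0.0167], dtype=float32), array([ 0.6876, -0.0181]), array([0.0792, 0.0529]), 53.18) [174. 172. 164.]
wrist sleeve_a 0.73 [0.3  0.48 0.44 0.62] (array([0.4563, 0.1502], dtype=float32), array([0.4557, 0.1504]), array([0.0468, 0.0661]), 141.33) [ 24.  26. 188.]
wrist sleeve_a 0.65 [0.25 0.   0.36 0.19] (array([0.5119, 0.304 ], dtype=float32), array([0.5114, 0.3033]), array([0.0545, 0.0442]), 64.48) [189. 187. 180.]
wrist sleeve_a 0.53 [0.57 0.18 0.78 0.66] (array([0.6222, 0.1448], dtype=float32), array([0.6106, 0.1231]), array([0.1744, 0.0981]), 54.32) [62. 58. 56.]
wrist tray 0.92 [0.13 0.   0.48 0.27] (array([0.5003, 0.2915], dtype=float32), array([0.5004, 0.2925]), array([0.0906, 0.1595]), 154.48) [215. 216. 215.]
wrist tray 0.29 [0.57 0.19 0.77 0.66] (array([0.6249, 0.1388], dtype=float32), array([0.6124, 0.1161]), array([0.1853, 0.1027]), 54.78) [61. 58. 56.]
wrist bin 0.65 [0.72 0.49 1.   0
[... 1744 characters left out ...]
32), array([ 0.6745, -0.0123]), array([0.0697, 0.0716]), 141.41) [191. 190. 184.]
scene tray 0.84 [0.36 0.52 0.52 0.71] (array([0.4957, 0.3171], dtype=float32), array([0.5018, 0.3123]), array([0.1287, 0.1708]), 153.62) [225. 226. 225.]
scene bin 0.75 [0.45 0.26 0.58 0.38] (array([ 0.6619, -0.0084], dtype=float32), array([ 0.6716, -0.0112]), array([0.1371, 0.2128]), 144.23) [51. 50. 50.]
scene timer 0.87 [0.48 0.79 0.57 0.9 ] (array([0.2855, 0.4054], dtype=float32), array([0.2862, 0.4046]), array([0.0661, 0.0711]), 121.38) [202. 213. 211.]
scene bottle 0.56 [0.31 0.64 0.37 0.78] (array([0.4477, 0.4841], dtype=float32), array([0.4524, 0.4815]), array([0.0467, 0.1181]), 150.41) [188. 191. 189.]
```

Both sleeves lie centred in their containers, and the robot is clear of everything.

```bash
python3 -c "
from cell import ctrl
print(ctrl.finish_job())"
```

```text
the job is handed in; nothing more can be done
None
```

I gauged both sleeves and handed the job in at about 37 s: the bored-out one, which ran on to the flange, lies in the black bin, and the good one, stopped by the step, lies in the white tray; the judge's verdict was not shown.

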